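# Make up two server spare-part kits

## Task

Make up the two spare-part kits from the stock between the trays: the white tray gets the green-latched drive, the fan and the black control module with the blue light; the yellow tray gets the red-latched drive and the copper heat sink. Lay each part flat and right way up in the pocket made for its shape, and let go. Do not disturb the silver-latched drive or the screwdriver.

Things in the scene. Friction and masses are not known exactly. Their poses are not given: they have to be found in the camera images.
- tray_white: white kit tray, fixed: plate 176 (x) by 146 (y) by 12 mm high; origin under its centre, on the table. Pockets with dark floors 4 mm above the table, 8 mm deep, 20 mm longer and wider than their part (part's x along tray x, either way round), at tray (x, y) mm: drive 140 by 54 at (0, 36); fan 60 by 60 at (-51, -37); control module 92 by 50 at (31, -37).
- tray_yellow: yellow kit tray, fixed: plate 176 (x) by 146 (y) by 12 mm high; origin under its centre, on the table. Pockets with dark floors 4 mm above the table, 8 mm deep, 20 mm longer and wider than their part (part's x along tray x, either way round), at tray (x, y) mm: drive 140 by 54 at (0, 36); heat sink 80 by 60 at (0, -37).
- drive_green: drive, lying flat: solid black block 120 (x) by 34 (y) by 25 mm high, silver fins along its top, a green latch on the top of its -x end (42 mm long), 140 g. Origin at the centre of its underside, z up. Belongs in the white tray's drive pocket. Starts loose in the stock between the trays.
- drive_red: drive, lying flat: solid black block 120 (x) by 34 (y) by 25 mm high, silver fins along its top, a red latch on the top of its -x end (42 mm long), 140 g. Origin at the centre of its underside, z up. Belongs in the yellow tray's drive pocket. Starts loose in the stock between the trays.
- drive_silver: drive, lying flat: solid black block 120 (x) by 34 (y) by 25 mm high, silver fins along its top, a silver-white latch on the top of its -x end (42 mm long), 140 g. Origin at the centre of its underside, z up. Not wanted in either kit: stays where it is. Starts loose in the stock between the trays.
- fan: small cooling fan, a black square block 40 by 40 by 28 mm high with an orange hub and grey blades seen from above, about 70 g; grip it across x or y. Origin at the centre of its underside, x and y square to its sides, z up. Belongs in the white tray's square pocket. Starts loose in the stock between the trays.
- control: front-panel control module, a black block 72 (x) by 30 (y) by 32 mm high with a bright blue round light on the -x part of its top, about 90 g. Origin at the centre of its underside, z up. Belongs in the white tray's 92 by 50 mm pocket. Starts loose in the stock between the trays.
- heatsink: copper-coloured finned heat sink, 60 (x) by 40 (y) by 30 mm high, fins along x, solid enough to grip across its 40 mm, about 240 g. Origin at the centre of its underside, z up. Belongs in the yellow tray's 80 by 60 mm pocket. Starts loose in the stock between the trays.
- screwdriver: red-handled screwdriver 170 mm long lying on the far part of the table, beyond the stock. Not needed: stays where it is.
There are look-alikes about, which are no part of the job. Of the things that look like the screwdriver, the middle-sized one is meant.

How it is judged:
At the end, for the whole second after the job is handed in: All five parts at rest, released, in their pockets of the right tray: each within 13 mm of the pocket centre along tray x and y, underside within 3 mm of the pocket floor, upright within 0.1 rad; silver-latched drive within 25 mm and screwdriver within 30 mm of their start (x of drive_green in the frame of tray_white between -0.013 and 0.013 m and y of drive_green in the frame of tray_white between 0.023 and 0.049 m and z of drive_green in the frame of tray_white between 0.001 and 0.007 m and angle between each of drive_green, fan, control, drive_red, heatsink's own z axis and vertical below 0.1 rad and linear speed of each of drive_green, fan, control, drive_red, heatsink, drive_silver, screwdriver below 0.02 m/s and angular speed of each of drive_green, fan, control, drive_red, heatsink below 0.2 rad/s and x of fan in the frame of tray_white between -0.064 and -0.038 m and y of fan in the frame of tray_white between -0.05 and -0.024 m and z of fan in the frame of tray_white between 0.001 and 0.007 m and x of control in the frame of tray_white between 0.018 and 0.044 m and y of control in the frame of tray_white between -0.05 and -0.024 m and z of control in the frame of tray_white between 0.001 and 0.007 m and x of drive_red in the frame of tray_yellow between -0.013 and 0.013 m and y of drive_red in the frame of tray_yellow between 0.023 and 0.049 m and z of drive_red in the frame of tray_yellow between 0.001 and 0.007 m and x of heatsink in the frame of tray_yellow between -0.013 and 0.013 m and y of heatsink in the frame of tray_yellow between -0.05 and -0.024 m and z of heatsink in the frame of tray_yellow between 0.001 and 0.007 m and distance of drive_silver from where it was at the start of the episode below 0.025 m and distance of screwdriver from where it was at the start of the episode below 0.03 m); the robot touches nothing.
It fails at once if the silver-latched drive is disturbed (moved more than 25 mm) (distance of drive_silver from where it was at the start of the episode above 0.025 m).
It fails at once if the screwdriver is disturbed (moved more than 30 mm) (distance of screwdriver from where it was at the start of the episode above 0.03 m).
It also fails if it takes over 120 s, if anything falls off the work surface, if the arm or the gripper's body presses on something with over 40 N, if the wrist force passes 120 N, or if a joint passes its speed limit or range.

## Robot

A 6-joint arm with a two-finger parallel gripper is mounted at the origin on the work surface. World frame = base frame: x ahead of the robot, y to its left, z up, the work surface at z = 0. Lengths are in m, angles in rad, forces in N, time in s.
With the tool pointing down it reaches from about 0.35 to 0.775 m from the base axis. Payload 5.5 kg.
Tool frame: the origin (TCP) lies where the fingers leave the gripper's body, on its centre line; the fingertips stand env.tip_reach ahead of it and the grasp point (between the pads) lies 54 mm ahead of it (env.tip_reach is the distance from the TCP to the fingertips, in m); z points along the fingers, y is the line along which they close (so a half turn about z gives the same grasp; the last joint's range is limited). The gripper opens to 85 mm and grips with 20 to 120 N. Pads are 22 mm wide; open, the fingers measure 114 mm over their backs; the gripper's body (76 mm by 85 mm) begins 54 mm behind the grasp point. The pads swing forward as they close: fully open they stand 13 mm farther back than shut.
Start: joints at [-1.463, 0.313, 0.046, 1.304, 0, 1.431], TCP at [0.141, -0.557, 0.304] pointing down, gripper open.
Joint ranges: [-2.76, 2.76], [-0.86, 1.69], [-1.03, 1.26], [-2.2, 2.34], [-1.47, 1.5], [-3.14, 3.14]. Speed limits (rad/s): [2.57, 2.57, 3.14, 3.14, 3.14, 3.14].

## Interface

Orientations are given as a unit quaternion [w, x, y, z].
In Python, from workcell import status, optics, hand_in, env gives the robot as it stands.
- The arm moves only by the shell command python3 -m handwheel 'ROWS' [FORCE]. ROWS is a JSON object whose one key "deltas" holds a list of rows, each a list of 5 numbers: the opening, from -1 (shut) to 1 (fully open), then the shift along the tool's x, y, z in units of 40 mm (1.0 is 40 mm), then the turn about the tool's z in units of 10 degrees (1.0 is 10 degrees). In form: {"deltas": [[jaw, x, y, z, roll], ...]}. A call has 1 to 20 rows; each row shifts and turns the commanded pose from where the row before left it, along the tool's axes as they then stand; what a row does not reach is not made up. A row lasts 1/8 s, in which the tool goes at most 62.5 mm and 10.7 degrees, less where a joint would pass 70% of its speed; a pose out of reach is approached as far as the arm can. A call is refused whole if a number of a shift passes 1 or a number of a turn 1, either way. A call with a gripper value outside its range is refused whole. The fingers move at their own pace and stop on an object; FORCE is the grip in N (left out, the last holds). Time passes only in rows, so rows that do not move let the fingers close. It gives the time, the measured TCP pose, the force, the opening and the grip force at its end, in the units of the state.
- status.get_state(): the state, without advancing time (a new reading comes with each control period).
- optics.read_camera(name): name is "side" or "top"; returns a dict with "frame" (420x560x3 uint8, red, green, blue), "depth" (420x560 float32, m along the optical axis (not along the pixel's ray), 0 where there is no reading), "vfov" (degrees; the focal length in pixels is half the picture's height over the tangent of half this angle, whatever the lens; pixels are square), "cx", "cy" (the principal point, pixels), "origin" and "attitude" of the camera in the world. Camera axes: x right, y down, z forward; pixel columns grow to the right and rows downward; lengths in m; the calibration is good to about 2 mm. A picture is of the moment at which its call begins.
- hand_in(): hands the job in; it is judged then, once.
The state is a dict: "clock": time; "joint_pos": joint angles; "qvel": joint speeds; "tau": joint torques, N m; "tcp_pos": TCP position; "orientation": TCP orientation; "wrist_force": force on the tool from outside, world axes, zero at the start; "ft_torque": the same for the moment, N m; "finger_gap": finger opening in m; "grip_force": force on a finger pad.
Only numpy, scipy, OpenCV 4.12 (cv2) and the standard library are available. Lean on these libraries where they do the work, as an engineer would, in place of code of your own. Each camera call takes 0.05 s, during which the arm holds its last target. There are 200 camera calls.

## Working session

There is one attempt and no reset: what is moved stays moved. The work goes in short steps, Python scripts to look and compute and a shell command to move; the robot and the scene stay as the last step left them, time stands still between calls to the robot, and variables do not carry over. Pictures are saved under pics/ and viewed, at most 14 in all, crops included, and the job is handed in when it is done.

```bash
mkdir -p pics; ls; python3 - <<'E'
from workcell import status, optics, env
import cv2,numpy as np
print(status.get_state(), env.tip_reach)
for n in("top","side"):
    c=optics.read_camera(n); cv2.imwrite(f"pics/{n}0.png",c["frame"][:,:,::-1])
    np.savez(f"{n}0.npz",**c)
    print(n,c["vfov"],c["cx"],c["cy"],c["origin"],c["attitude"])
E
```

```text
pics
{'clock': 0.0, 'joint_pos': array([-1.46261867e+00,  3.14017784e-01,  4.49863172e-02,  1.30360554e+00,
        1.85796000e-06,  1.43124045e+00]), 'qvel': array([-0.00109261,  0.00042433, -0.00145425, -0.00203761,  0.00020686,
       -0.00100541]), 'tau': array([ 2.82686888e-04, -4.80630255e+01,  2.98530650e+01,  1.93366909e-02,
       -5.67388525e-06, -9.54896194e-06]), 'tcp_pos': array([ 0.14096873, -0.55706269,  0.30300186]), 'orientation': array([-9.20209716e-04,  9.92337896e-01,  1.23550209e-01,  1.53675461e-05]), 'wrist_force': array([0.04403996, 0.65808682, 0.14558054]), 'ft_torque': array([ 0.03775389, -0.00174252, -0.01406862]), 'grip_force': 0.0, 'finger_gap': 0.08539951798310622} 0.0726
top 56.44474938174409 281.242610875819 207.30890871139914 [0.54415606 0.12717873 1.15161566] [ 0.02300027 -0.70347609  0.7096848  -0.03065713]
side 56.461940603964926 281.41911437041733 209.5118267066206 [0.37272917 0.66602473 0.75576132] [ 0.06909477 -0.21122186  0.91631694 -0.33312835]
```

View pics/top0.png

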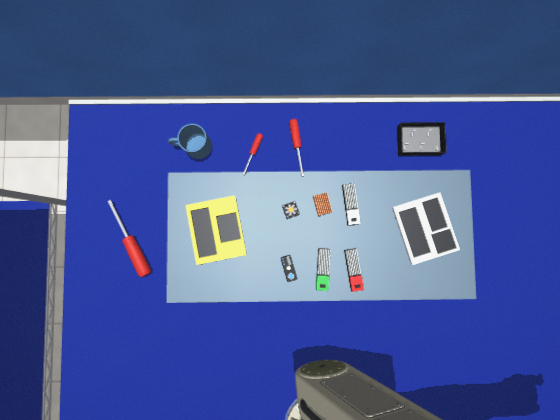

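View pics/side0.png

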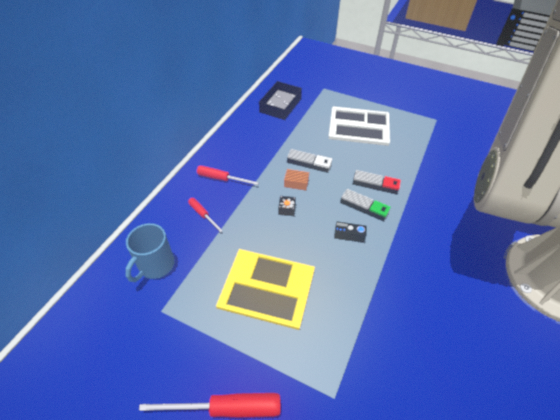

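The top view shows yellow tray (215,230), white tray (427,229), fan (291,210), heat sink (322,204), silver drive (351,204; latch 352,217), control (289,268), green drive (323,270; latch 322,283), and red drive (354,270; latch 356,284). There are three screwdrivers: (253,153) is small, (297,147) is the middle one and is the one meant, and (130,240) is large.

```bash
cat > h.py <<'E'
import numpy as np,cv2
from scipy.spatial.transform import Rotation as R
from workcell import optics,status
def cam(n):
    c=optics.read_camera(n); return c
def cloud(c):
    f=210/np.tan(np.radians(float(c["vfov"]))/2); d=c["depth"]
    v,u=np.mgrid[:420,:560]; p=np.stack([(u-c["cx"])/f*d,(v-c["cy"])/f*d,d],-1)
    return p@R.from_quat(np.asarray(c["attitude"])[[1,2,3,0]]).as_matrix().T+c["origin"]
def plane(c,px,z):
    f=210/np.tan(np.radians(float(c["vfov"]))/2); px=np.atleast_2d(px)
    r=np.c_[(px[:,0]-c["cx"])/f,(px[:,1]-c["cy"])/f,np.ones(len(px))]@R.from_quat(np.asarray(c["attitude"])[[1,2,3,0]]).as_matrix().T
    o=np.asarray(c["origin"]); return (o+r*((z-o[2])/r[:,2])[:,None])[:,:2]
def rect(c,mask,z):
    cs,_=cv2.findContours(mask.astype(np.uint8),cv2.RETR_EXTERNAL,cv2.CHAIN_APPROX_NONE)
    k=max(cs,key=cv2.contourArea)[:,0]; q=plane(c,k,z)
    (x,y),(w,h),a=cv2.minAreaRect((q*1000).astype(np.float32))
    if w<h: w,h,a=h,w,a+90
    a=(a+90)%180-90
    return round(x,1),round(y,1),round(w,1),round(h,1),round(a,1)
E
python3 - <<'E'
from h import *
for n in("top","side"):
    c=dict(np.load(n+"0.npz")); P=cloud(c); z=P[...,2]
    print(n,"table z",np.median(z[(abs(P[...,0]-.5)<.03)&(abs(P[...,1]-.0)<.3)]))
    reg=(P[...,0]>.3)&(P[...,0]<.75)&(abs(P[...,1])<.6)
    m=(z>.018)&(z<.06)&reg
    k,l,s,ce=cv2.connectedComponentsWithStats(m.astype(np.uint8))
    for i in range(1,k):
        if s[i,4]>80:
            q=l==i; zt=np.percentile(z[q],80); print(ce[i].round(),s[i,4],"zt",zt.round(4),rect(c,q,zt), c["frame"][q].mean(0).round())
    hsv=cv2.cvtColor(c["frame"],cv2.COLOR_RGB2HSV); H,S,V=cv2.split(hsv)
    for t,mm in (("yel",(H>20)&(H<35)&(S>150)&(V>150)),("wht",(S<40)&(V>200)&reg&(z<.018))):
        mm=cv2.morphologyEx(mm.astype(np.uint8),cv2.MORPH_CLOSE,np.ones((3,3)))
        print(t,rect(c,mm,.012), np.median(z[mm>0]))
c=dict(np.load("top0.npz"))
cv2.imwrite("pics/crop0.png",cv2.resize(c["frame"][100:310,160:480,::-1],(800,525),interpolation=cv2.INTER_CUBIC))
E
```

```text
top table z 0.0006858653583401431
[352. 205.] 400 zt 0.0252 (639.0, -88.5, 118.4, 34.4, 6.9) [198. 202. 203.]
[323. 204.] 191 zt 0.0291 (639.6, -4.6, 59.5, 40.8, 13.5) [197. 137. 103.]
[291. 209.] 143 zt 0.0279 (623.4, 87.6, 40.2, 40.1, -70.7) [149. 147. 137.]
[134. 252.] 616 zt 0.0347 (537.4, 547.1, 214.8, 37.3, 27.4) [203.  81.  81.]
[323. 271.] 391 zt 0.0253 (451.8, -3.4, 119.0, 34.2, -4.1) [142. 197. 155.]
[355. 272.] 407 zt 0.0252 (449.1, -92.8, 118.9, 34.4, 8.3) [195. 134. 135.]
[289. 268.] 271 zt 0.0327 (456.0, 95.3, 72.2, 29.7, 15.9) [109. 120. 128.]Traceback (most recent call last):
  File "<stdin>", line 14, in <module>
  File "h.py", line 16, in rect
    k=max(cs,key=cv2.contourArea)[:,0]; q=plane(c,k,z)
      ~~~^^^^^^^^^^^^^^^^^^^^^^^^
ValueError: max() iterable argument is empty
```

```bash
python3 - <<'E'
from h import *
for n in("top","side"):
    c=dict(np.load(n+"0.npz")); P=cloud(c); z=P[...,2]
    reg=(P[...,0]>.3)&(P[...,0]<.75)&(abs(P[...,1])<.6)
    S=cv2.cvtColor(c["frame"],cv2.COLOR_RGB2HSV)[...,1]
    for y0 in((.1,.5),(-.5,-.13)):
        m=reg&(z>.0085)&(z<.018)&(P[...,1]>y0[0])&(P[...,1]<y0[1])
        k,l,s,ce=cv2.connectedComponentsWithStats(m.astype(np.uint8)); i=1+s[1:,4].argmax(); q=l==i
        print(n,ce[i].round(),s[i,4],rect(c,q,.012))
        # pockets: dark holes
        g=c["frame"].max(2)
        x,y,w,h=s[i,:4]; hm=np.zeros_like(q); hm[y:y+h,x:x+w]=True
        cs,_=cv2.findContours(q.astype(np.uint8),cv2.RETR_EXTERNAL,2); f=np.zeros(q.shape,np.uint8); cv2.drawContours(f,cs,-1,1,-1)
        d=(f>0)&(g<110)
        k,l,s,ce=cv2.connectedComponentsWithStats(d.astype(np.uint8))
        for i in range(1,k):
            if s[i,4]>50: print("   pocket",ce[i].round(),rect(c,l==i,.012))
    if n=="side":
        m=reg&(z>.018)&(z<.06); k,l,s,ce=cv2.connectedComponentsWithStats(m.astype(np.uint8))
        for i in range(1,k):
            if s[i,4]>80:
                q=(l==i); zt=np.percentile(z[q],70); q&=z>zt-.005; print(ce[i].round(),rect(c,q,zt))
c=dict(np.load("top0.npz"))
cv2.imwrite("pics/crop0.png",cv2.resize(c["frame"][100:310,160:480,::-1],(800,525),interpolation=cv2.INTER_CUBIC))
E
```

```text
top [218. 229.] 1397 (567.2, 305.4, 175.8, 145.8, 10.8)
top [425. 228.] 1082 (565.9, -307.5, 175.9, 147.8, 17.0)
   pocket [434. 214.] (607.1, -333.1, 87.3, 45.4, 17.8)
   pocket [414. 232.] (556.9, -273.2, 135.3, 49.3, 16.7)
side [268. 285.] 2774 (568.2, 307.4, 176.2, 148.5, 10.7)
side [359. 125.] 867 (565.2, -305.2, 176.1, 154.8, 16.9)
[310. 158.] (638.2, -84.1, 118.1, 40.1, 7.6)
[296. 177.] (639.5, -1.8, 59.3, 45.4, 13.2)
[377. 180.] (470.7, -85.4, 71.3, 37.7, 8.3)
[366. 203.] (451.2, 0.9, 118.0, 39.9, -3.7)
[287. 204.] (623.2, 90.7, 46.6, 40.3, -71.3)
[351. 230.] (455.5, 99.5, 71.4, 33.4, 15.9)
[236. 405.] (494.9, 534.4, 118.4, 29.7, 25.9)
```

View pics/crop0.png

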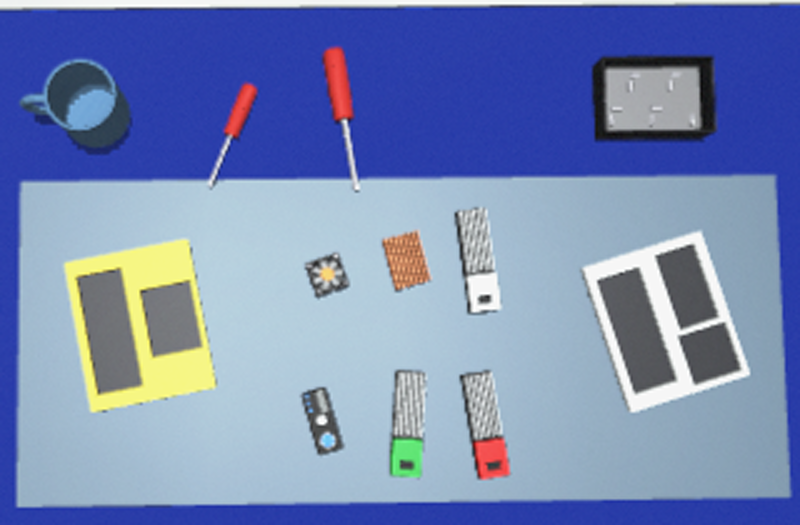

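The zoomed crop confirms the choices: the green latch is at px (322,283), red (356,284), silver (352,217, leave it), fan (291,210), control with blue light (289,268) and copper sink (322,204). The middle screwdriver is at (297,147). I'll turn the wrist half round first so that joint 6 stays in range for both trays.

```bash
cat >> h.py <<'E'
PT=dict(green=(451.8,-3.2,-4.1),red=(449.1,-92.6,8.3),fan=(623.4,87.8,19.3),control=(456,95.5,15.9),sink=(639.6,-4.4,13.5))
def pocket(t,x,y):
    ox,oy,a=dict(w=(566,-307,17.0),y=(567.5,306,10.8))[t]; r=np.radians(a)
    return ox+x*np.cos(r)-y*np.sin(r), oy+x*np.sin(r)+y*np.cos(r), a
PL=dict(green=pocket('w',0,36),fan=pocket('w',-51,-37),control=pocket('w',31,-37),red=pocket('y',0,36),sink=pocket('y',0,-37))
def go(t,z,off=(0,0)):
    """print roll (x10deg), then shift (x40mm, tool axes AFTER the roll) to TCP (mm,mm,deg), z mm"""
    s=status.get_state(); p=s["tcp_pos"]*1000; M=R.from_quat(np.asarray(s["orientation"])[[1,2,3,0]]).as_matrix()
    th=np.degrees(np.arctan2(M[1,0],M[0,0])); d=(th-(t[2]+180)+180)%360-180
    a=np.radians(t[2]+180); D=np.array([t[0],t[1],z])-p
    print("roll",round(d/10,2),"xyz",(np.array([D[0]*np.cos(a)+D[1]*np.sin(a),D[0]*np.sin(a)-D[1]*np.cos(a),-D[2]])/40).round(3),
      "| tcp",p.round(1),"th",th.round(1),"gap",round(s["finger_gap"]*1000,1),"grip",round(s["grip_force"],1),"t",round(s["clock"],2),"F",s["wrist_force"].round(1),"tilt",round(np.degrees(np.arccos(-M[2,2])),2))
E
python3 -m handwheel '{"deltas":[[0.5,0,0,0,-1],[0.5,0,0,0,-1],[0.5,0,0,0,-1],[0.5,0,0,0,-1],[0.5,0,0,0,-1],[0.5,0,0,0,-1],[0.5,0,0,0,-1],[0.5,0,0,0,-1],[0.5,0,0,0,-1],[0.5,0,0,0,-1],[0.5,0,0,0,-1],[0.5,0,0,0,-1],[0.5,0,0,0,-1],[0.5,0,0,0,-1],[0.5,0,0,0,-1],[0.5,0,0,0,-1],[0.5,0,0,0,-0.2]]}' 40
python3 -c "
from h import *
print(PL); go(PT['green'],150)"
```

```text
clock: 2.22
tcp_pos: [0.141, -0.5573, 0.3035]
orientation: [-0.0, 0.033, 0.999, 0.0]
wrist_force: [0.7, 0.7, 0.1]
finger_gap: 0.064
grip_force: 0.0
{'green': (np.float64(555.4746186299815), np.float64(-272.57302878533073), 17.0), 'fan': (np.float64(528.0462105206265), np.float64(-357.2942329114919), 17.0), 'control': (np.float64(606.4632005095954), np.float64(-333.3197531242275), 17.0), 'red': (np.float64(560.7542726749139), np.float64(341.3623410262328), 10.8), 'sink': (np.float64(574.4331086396718), np.float64(269.6553717230385), 10.8)}
roll 0.03 xyz [-6.76  14.371  3.836] | tcp [ 141.  -557.3  303.5] th 176.2 gap 64.0 grip 0.0 t 2.23 F [0.7 0.7 0.1] tilt 0.05
```

```bash
python3 -m handwheel '{"deltas":[[0.5,-0.48,0.95,0.1,0],[0.5,-0.48,0.95,0.1,0],[0.5,-0.48,0.95,0.2,0],[0.5,-0.48,0.95,0.2,0],[0.5,-0.48,0.95,0.3,0],[0.5,-0.48,0.95,0.3,0],[0.5,-0.48,0.95,0.3,0],[0.5,-0.48,0.95,0.3,0],[0.5,-0.48,0.95,0.3,0],[0.5,-0.48,0.95,0.3,0],[0.5,-0.48,0.95,0.3,0],[0.5,-0.48,0.95,0.3,0],[0.5,-0.48,0.95,0.3,0],[0.5,-0.48,0.95,0.3,0],[0.5,-0.04,1,0.2,0],[0.5,0,0,0,0],[0.5,0,0,0,0]]}'
python3 -c "
from h import *
go(PT['green'],82)"
```

```text
clock: 4.35
tcp_pos: [0.4487, -0.0049, 0.1519]
orientation: [-0.0, 0.033, 0.999, -0.0]
wrist_force: [0.8, 0.6, -0.2]
finger_gap: 0.0641
grip_force: 0.0
roll 0.03 xyz [-0.074  0.047  1.748] | tcp [448.7  -4.9 151.9] th 176.2 gap 64.1 grip 0.0 t 4.35 F [ 0.8  0.6 -0.2] tilt 0.03
```

```bash
python3 -m handwheel '{"deltas":[[0.5,-0.07,0.05,0.6,0.03],[0.5,0,0,0.6,0],[0.5,0,0,0.55,0],[0.5,0,0,0,0],[-0.6,0,0,0,0],[-0.6,0,0,0,0],[-0.6,0,0,0,0],[-0.6,0,0,0,0],[-0.6,0,0,0,0]]}' 40
python3 - <<'E'
from h import *
go(PT['green'],82)
c=cam("side"); cv2.imwrite("pics/s1.png",cv2.resize(c["frame"][100:300,220:486,::-1],(798,600),interpolation=cv2.INTER_CUBIC))
E
```

```text
clock: 5.48
tcp_pos: [0.4527, -0.0033, 0.0832]
orientation: [0.001, 0.036, 0.999, -0.001]
wrist_force: [-0.5, -1.4, 6.0]
finger_gap: 0.0329
grip_force: 41.0
roll -0.0 xyz [0.023 0.002 0.029] | tcp [452.7  -3.3  83.2] th 175.9 gap 32.9 grip 41.0 t 5.47 F [-0.5 -1.4  6. ] tilt 0.17
```

View pics/s1.png

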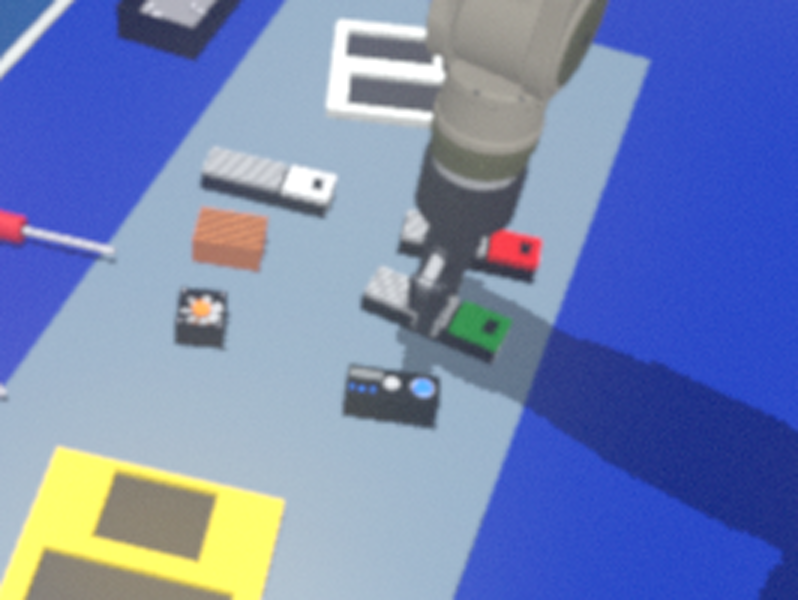

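The fingers hold the green drive across its middle, near (430,300) in the crop. Lifting it now.

```bash
python3 -m handwheel '{"deltas":[[-0.6,0,0,-0.5,0],[-0.6,0,0,-0.9,0],[-0.6,0,0,-0.6,0],[-0.6,0,0,0,0]]}' 
python3 -c "
from h import *
go(PL['green'],152)"
```

```text
clock: 6.02
tcp_pos: [0.453, -0.003, 0.1636]
orientation: [0.002, 0.036, 0.999, -0.0]
wrist_force: [0.0, 0.8, -2.7]
finger_gap: 0.0328
grip_force: 40.3
roll -2.11 xyz [-0.479 -7.193  0.291] | tcp [453.   -3.  163.6] th 175.9 gap 32.8 grip 40.3 t 6.03 F [ 0.   0.8 -2.7] tilt 0.26
```

```bash
python3 -m handwheel '{"deltas":[[-0.6,0,0,0,-0.7],[-0.6,0,0,0,-0.7],[-0.6,0,0,0,-0.71],[-0.6,-0.06,-0.5,0,0],[-0.6,-0.06,-0.9,0,0],[-0.6,-0.06,-0.95,0,0],[-0.6,-0.06,-0.95,0,0],[-0.6,-0.06,-0.95,0,0],[-0.6,-0.06,-0.95,0,0],[-0.6,-0.06,-0.9,0,0],[-0.6,-0.06,-0.8,0,0],[-0.6,0,-0.29,0,0],[-0.6,0,0,0,0],[-0.6,0,0,0,0]]}' 
python3 - <<'E'
from h import *
go(PL['green'],88)
c=cam("top"); cv2.imwrite("pics/t2.png",cv2.resize(c["frame"][150:310,270:480,::-1],(787,600),interpolation=cv2.INTER_CUBIC))
P=cloud(c); z=P[...,2]; g=c["frame"].astype(int)
m=(g[...,1]>g[...,0]+50)&(g[...,1]>g[...,2]+40); print(m.sum(),P[m].mean(0))
E
```

```text
clock: 7.78
tcp_pos: [0.5535, -0.2714, 0.1614]
orientation: [-0.001, -0.148, 0.989, 0.001]
wrist_force: [-0.2, -0.0, -1.8]
finger_gap: 0.0326
grip_force: 40.3
roll 0.0 xyz [-0.039 -0.043  1.835] | tcp [ 553.5 -271.4  161.4] th -163.0 gap 32.6 grip 40.3 t 7.78 F [-0.2 -0.  -1.8] tilt 0.09
137 [ 0.51383786 -0.27429878  0.1173872 ]
```

View pics/t2.png

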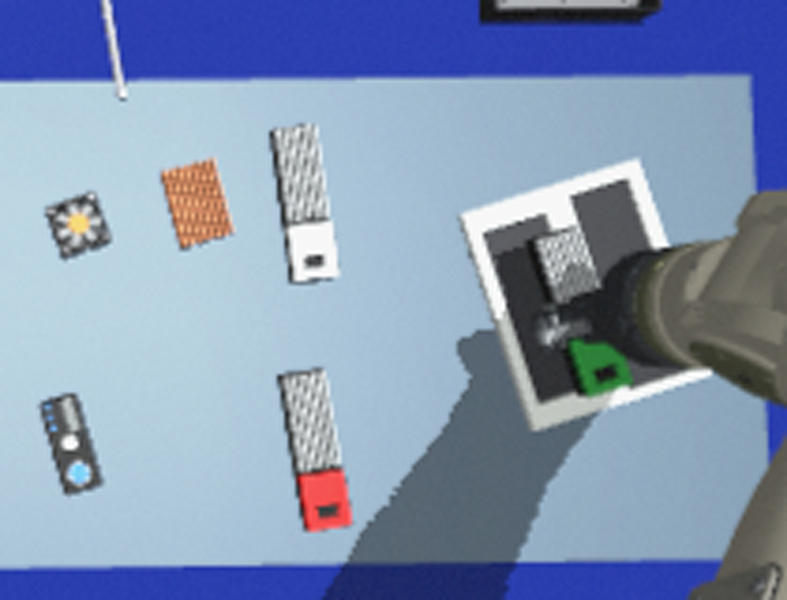

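The green drive is held square to the tray, above its pocket near (585,310) in the crop. Lowering and releasing.

```bash
python3 -m handwheel '{"deltas":[[-0.6,-0.04,-0.04,0.6,0],[-0.6,0,0,0.6,0],[-0.6,0,0,0.4,0],[-0.6,0,0,0.24,0],[-0.6,0,0,0,0],[-0.6,0,0,0,0]]}' 
python3 -c "
from h import *
go(PL['green'],87)"
```

```text
clock: 8.57
tcp_pos: [0.5565, -0.2735, 0.0889]
orientation: [0.0, -0.148, 0.989, -0.0]
wrist_force: [0.3, -0.3, -2.0]
finger_gap: 0.033
grip_force: 40.4
roll 0.0 xyz [0.017 0.03  0.047] | tcp [ 556.5 -273.5   88.9] th -163.0 gap 33.0 grip 40.4 t 8.57 F [ 0.3 -0.3 -2. ] tilt 0.06
```

```bash
python3 -m handwheel '{"deltas":[[-0.6,0.02,0.03,0.05,0],[-0.6,0,0,0,0],[0.3,0,0,0,0],[0.3,0,0,0,0],[0.3,0,0,0,0],[0.3,0,0,-0.6,0],[0.3,0,0,-1,0],[0.3,0,0,-0.2,0],[0.3,0,0,0,0]]}' 
python3 -c "
from h import *
go(PT['fan'],150)"
```

```text
clock: 9.7
tcp_pos: [0.5552, -0.2726, 0.1586]
orientation: [0.0, -0.148, 0.989, -0.0]
wrist_force: [0.9, 0.5, -0.9]
finger_gap: 0.0556
grip_force: 0.0
roll -0.23 xyz [-4.586  7.94   0.216] | tcp [ 555.2 -272.6  158.6] th -163.0 gap 55.6 grip 0.0 t 9.7 F [ 0.9  0.5 -0.9] tilt 0.07
```

```bash
python3 -m handwheel '{"deltas":[[0.5,0,0,0,-0.23],[0.5,-0.46,0.79,0,0],[0.5,-0.46,0.79,0,0],[0.5,-0.46,0.79,0,0],[0.5,-0.46,0.79,0,0],[0.5,-0.46,0.79,0,0],[0.5,-0.46,0.79,0,0],[0.5,-0.46,0.79,0,0],[0.5,-0.46,0.79,0,0],[0.5,-0.46,0.79,0,0],[0.5,-0.45,0.83,0.2,0],[0.5,0,0,0,0],[0.5,0,0,0,0]]}' 
python3 - <<'E'
from h import *
go(PT['fan'],84)
E
```

```text
clock: 11.32
tcp_pos: [0.6225, 0.0878, 0.1489]
orientation: [-0.001, -0.168, 0.986, -0.0]
wrist_force: [-0.5, 0.6, -0.4]
finger_gap: 0.0639
grip_force: 0.0
roll 0.0 xyz [-0.021 -0.006  1.622] | tcp [622.5  87.8 148.9] th -160.7 gap 63.9 grip 0.0 t 11.32 F [-0.5  0.6 -0.4] tilt 0.14
```

```bash
python3 -m handwheel '{"deltas":[[0.5,-0.02,0,0.6,0],[0.5,0,0,0.6,0],[0.5,0,0,0.42,0],[0.5,0,0,0,0],[-0.5,0,0,0,0],[-0.5,0,0,0,0],[-0.5,0,0,0,0],[-0.5,0,0,0,0],[-0.5,0,0,-0.5,0],[-0.5,0,0,-0.9,0],[-0.5,0,0,-0.6,0],[-0.5,0,0,0,0]]}' 
python3 -c "
from h import *
go(PL['fan'],160)"
```

```text
clock: 12.82
tcp_pos: [0.6252, 0.0884, 0.1674]
orientation: [0.002, -0.168, 0.986, -0.0]
wrist_force: [0.5, 0.4, -1.9]
finger_gap: 0.039
grip_force: 41.4
roll 0.23 xyz [ 5.582 -9.945  0.184] | tcp [625.2  88.4 167.4] th -160.7 gap 39.0 grip 41.4 t 12.82 F [ 0.5  0.4 -1.9] tilt 0.23
```

```bash
python3 -m handwheel '{"deltas":[[-0.5,0.2,-0.4,0,0.23],[-0.5,0.45,-0.8,0,0],[-0.5,0.47,-0.83,0,0],[-0.5,0.47,-0.83,0,0],[-0.5,0.47,-0.83,0,0],[-0.5,0.47,-0.83,0,0],[-0.5,0.47,-0.83,0,0],[-0.5,0.47,-0.83,0,0],[-0.5,0.47,-0.83,0,0],[-0.5,0.47,-0.83,0,0],[-0.5,0.47,-0.83,0,0],[-0.5,0.45,-0.8,0,0],[-0.5,0.25,-0.47,0.18,0],[-0.5,0,0,0,0],[-0.5,0,0,0,0]]}' 
python3 -c "
from h import *
go(PL['fan'],88)"
```

```text
clock: 14.7
tcp_pos: [0.5271, -0.3563, 0.1573]
orientation: [-0.001, -0.148, 0.989, 0.001]
wrist_force: [-0.3, 0.4, -1.3]
finger_gap: 0.0391
grip_force: 41.4
roll 0.0 xyz [-0.015 -0.031  1.732] | tcp [ 527.1 -356.3  157.3] th -163.0 gap 39.1 grip 41.4 t 14.7 F [-0.3  0.4 -1.3] tilt 0.14
```

```bash
python3 -m handwheel '{"deltas":[[-0.5,-0.02,-0.03,0.6,0],[-0.5,0,0,0.6,0],[-0.5,0,0,0.35,0],[-0.5,0,0,0.2,0],[-0.5,0,0,0.03,0],[-0.5,0,0,0,0],[0.35,0,0,0,0],[0.35,0,0,0,0],[0.35,0,0,0,0],[0.35,0,0,-0.5,0],[0.35,0,0,-1,0],[0.35,0,0,-0.3,0],[0.35,0,0,0,0]]}' 
python3 -c "
from h import *
go(PT['control'],150)"
```

```text
clock: 16.32
tcp_pos: [0.5292, -0.3587, 0.1597]
orientation: [0.001, -0.148, 0.989, -0.001]
wrist_force: [0.2, 0.5, -0.6]
finger_gap: 0.0576
grip_force: 0.0
roll 0.11 xyz [-1.352 11.421  0.243] | tcp [ 529.2 -358.7  159.7] th -163.0 gap 57.6 grip 0.0 t 16.32 F [ 0.2  0.5 -0.6] tilt 0.11
```

```bash
python3 -m handwheel '{"deltas":[[0.5,-0.1,0.5,0,0.11],[0.5,-0.11,0.95,0,0],[0.5,-0.11,0.95,0,0],[0.5,-0.11,0.95,0,0],[0.5,-0.11,0.95,0,0],[0.5,-0.11,0.95,0,0],[0.5,-0.11,0.95,0,0],[0.5,-0.11,0.95,0,0],[0.5,-0.11,0.95,0,0],[0.5,-0.11,0.95,0,0],[0.5,-0.11,0.95,0,0],[0.5,-0.11,0.95,0,0],[0.5,-0.05,0.47,0.2,0],[0.5,0,0,0,0],[0.5,0,0,0,0]]}' 
python3 - <<'E'
from h import *
go(PT['control'],84)
c=cam("top"); cv2.imwrite("pics/t3.png",cv2.resize(c["frame"][150:310,270:480,::-1],(787,600),interpolation=cv2.INTER_CUBIC))
E
```

```text
clock: 18.2
tcp_pos: [0.4552, 0.0955, 0.1503]
orientation: [-0.001, -0.138, 0.99, -0.0]
wrist_force: [0.1, 0.4, 0.6]
finger_gap: 0.064
grip_force: 0.0
roll -0.0 xyz [-0.02  -0.007  1.659] | tcp [455.2  95.5 150.3] th -164.1 gap 64.0 grip 0.0 t 18.2 F [0.1 0.4 0.6] tilt 0.09
```

View pics/t3.png

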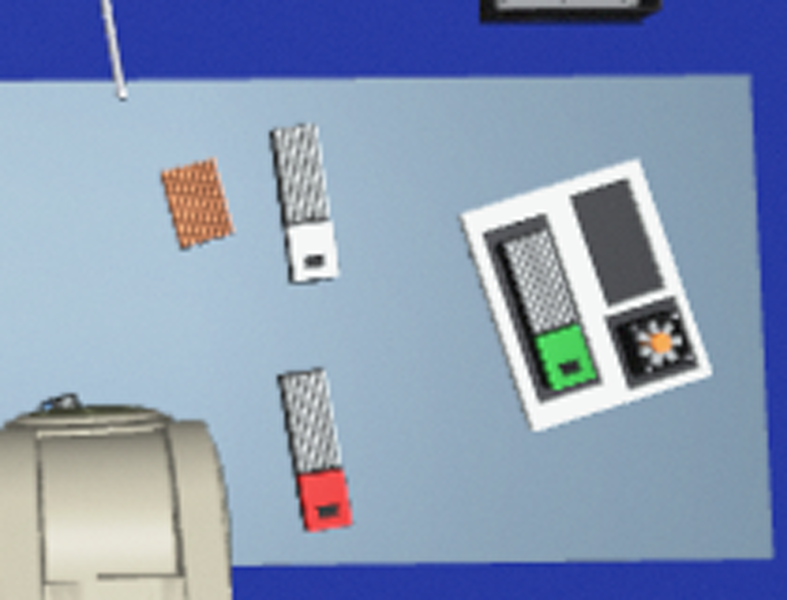

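The green drive (545,315) and the fan (658,342) sit flat in their pockets in the crop. Now the control module.

```bash
python3 -m handwheel '{"deltas":[[0.5,-0.02,0,0.6,0],[0.5,0,0,0.6,0],[0.5,0,0,0.42,0],[0.5,0,0,0,0],[-0.6,0,0,0,0],[-0.6,0,0,0,0],[-0.6,0,0,0,0],[-0.6,0,0,0,0],[-0.6,0,0,0,0],[-0.6,0,0,-0.5,0],[-0.6,0,0,-0.9,0],[-0.6,0,0,-0.7,0],[-0.6,0,0,0,0]]}' 
python3 -c "
from h import *
go(PL['control'],165)"
```

```text
clock: 19.88
tcp_pos: [0.4577, 0.0963, 0.1723]
orientation: [0.002, -0.138, 0.99, -0.0]
wrist_force: [0.1, -1.3, -1.7]
finger_gap: 0.0289
grip_force: 40.5
roll -0.11 xyz [ -0.417 -11.36    0.183] | tcp [457.7  96.3 172.3] th -164.1 gap 28.9 grip 40.5 t 19.88 F [ 0.1 -1.3 -1.7] tilt 0.26
```

```bash
python3 -m handwheel '{"deltas":[[-0.6,0,-0.4,0,-0.11],[-0.6,-0.04,-0.8,0,0],[-0.6,-0.04,-0.95,0,0],[-0.6,-0.04,-0.95,0,0],[-0.6,-0.04,-0.95,0,0],[-0.6,-0.04,-0.95,0,0],[-0.6,-0.04,-0.95,0,0],[-0.6,-0.04,-0.95,0,0],[-0.6,-0.04,-0.95,0,0],[-0.6,-0.04,-0.95,0,0],[-0.6,-0.04,-0.95,0,0],[-0.6,-0.02,-0.8,0,0],[-0.6,0,-0.6,0.1,0],[-0.6,0,-0.21,0.1,0],[-0.6,0,0,0,0],[-0.6,0,0,0,0]]}' 
python3 -c "
from h import *
go(PL['control'],88)"
```

```text
clock: 21.88
tcp_pos: [0.6045, -0.3323, 0.1619]
orientation: [-0.0, -0.148, 0.989, 0.001]
wrist_force: [0.1, 0.0, 0.4]
finger_gap: 0.0289
grip_force: 40.5
roll 0.0 xyz [-0.039 -0.037  1.848] | tcp [ 604.5 -332.3  161.9] th -163.0 gap 28.9 grip 40.5 t 21.88 F [0.1 0.  0.4] tilt 0.08
```

```bash
python3 -m handwheel '{"deltas":[[-0.6,-0.04,-0.04,0.6,0],[-0.6,0,0,0.6,0],[-0.6,0,0,0.4,0],[-0.6,0,0,0.22,0],[-0.6,0,0,0.05,0],[-0.6,0,0,0,0],[0.2,0,0,0,0],[0.2,0,0,0,0],[0.2,0,0,0,0],[0.2,0,0,-0.5,0],[0.2,0,0,-1,0],[0.2,0,0,-0.4,0],[0.2,0,0,0,0]]}' 
python3 -c "
from h import *
go(PT['red'],150)"
```

```text
clock: 23.5
tcp_pos: [0.6076, -0.3351, 0.1646]
orientation: [0.001, -0.148, 0.989, -0.001]
wrist_force: [-0.7, 0.2, -0.9]
finger_gap: 0.051
grip_force: 0.0
roll 0.87 xyz [3.046 6.572 0.366] | tcp [ 607.6 -335.1  164.6] th -163.0 gap 51.0 grip 0.0 t 23.5 F [-0.7  0.2 -0.9] tilt 0.17
```

```bash
python3 -m handwheel '{"deltas":[[0.5,0,0,0,0.87],[0.5,0.38,0.8,0,0],[0.5,0.38,0.83,0,0],[0.5,0.38,0.83,0,0],[0.5,0.38,0.83,0,0],[0.5,0.38,0.83,0,0],[0.5,0.38,0.83,0,0],[0.5,0.38,0.82,0.1,0],[0.5,0.38,0.8,0.25,0],[0.5,0,0,0,0],[0.5,0,0,0,0]]}' 
python3 -c "
from h import *
go(PT['red'],82)"
```

```text
clock: 24.88
tcp_pos: [0.4487, -0.0922, 0.1489]
orientation: [-0.0, -0.072, 0.997, -0.0]
wrist_force: [-0.6, -0.0, -0.1]
finger_gap: 0.0641
grip_force: 0.0
roll 0.0 xyz [-0.009 -0.011  1.671] | tcp [448.7 -92.2 148.9] th -171.7 gap 64.1 grip 0.0 t 24.88 F [-0.6 -0.  -0.1] tilt 0.02
```

```bash
python3 -m handwheel '{"deltas":[[0.5,-0.01,-0.01,0.6,0],[0.5,0,0,0.6,0],[0.5,0,0,0.47,0],[0.5,0,0,0,0],[-0.6,0,0,0,0],[-0.6,0,0,0,0],[-0.6,0,0,0,0],[-0.6,0,0,0,0],[-0.6,0,0,0,0],[-0.6,0,0,-0.5,0],[-0.6,0,0,-0.9,0],[-0.6,0,0,-0.7,0],[-0.6,0,0,0,0]]}' 
python3 -c "
from h import *
go(PL['red'],165)"
```

```text
clock: 26.5
tcp_pos: [0.4501, -0.0928, 0.1683]
orientation: [0.002, -0.072, 0.997, -0.001]
wrist_force: [-0.6, -0.1, -2.1]
finger_gap: 0.0328
grip_force: 40.8
roll -0.25 xyz [-4.75  10.143  0.082] | tcp [450.1 -92.8 168.3] th -171.7 gap 32.8 grip 40.8 t 26.5 F [-0.6 -0.1 -2.1] tilt 0.22
```

```bash
python3 -m handwheel '{"deltas":[[-0.6,-0.2,0.4,0,-0.25],[-0.6,-0.4,0.8,0,0],[-0.6,-0.4,0.86,0,0],[-0.6,-0.4,0.86,0,0],[-0.6,-0.4,0.86,0,0],[-0.6,-0.4,0.86,0,0],[-0.6,-0.4,0.86,0,0],[-0.6,-0.4,0.86,0,0],[-0.6,-0.4,0.86,0,0],[-0.6,-0.4,0.86,0,0],[-0.6,-0.4,0.86,0,0],[-0.6,-0.35,0.8,0,0],[-0.6,-0.2,0.4,0.08,0],[-0.6,0,0,0,0],[-0.6,0,0,0,0]]}' 
python3 - <<'E'
from h import *
go(PL['red'],87)
E
```

```text
clock: 28.38
tcp_pos: [0.5599, 0.3402, 0.1625]
orientation: [-0.001, -0.094, 0.996, -0.001]
wrist_force: [0.4, 0.1, -0.5]
finger_gap: 0.0329
grip_force: 40.7
roll -0.0 xyz [-0.026  0.025  1.889] | tcp [559.9 340.2 162.5] th -169.2 gap 32.9 grip 40.7 t 28.38 F [ 0.4  0.1 -0.5] tilt 0.13
```

```bash
python3 -m handwheel '{"deltas":[[-0.6,-0.03,0.03,0.6,0],[-0.6,0,0,0.6,0],[-0.6,0,0,0.4,0],[-0.6,0,0,0.22,0],[-0.6,0,0,0.07,0],[-0.6,0,0,0,0],[0.3,0,0,0,0],[0.3,0,0,0,0],[0.3,0,0,0,0],[0.3,0,0,-0.5,0],[0.3,0,0,-1,0],[0.3,0,0,-0.4,0],[0.3,0,0,0,0]]}' 
python3 -c "
from h import *
go(PT['sink'],155)"
```

```text
clock: 30.0
tcp_pos: [0.5622, 0.3431, 0.1652]
orientation: [0.001, -0.094, 0.996, 0.0]
wrist_force: [-0.8, 0.3, -0.5]
finger_gap: 0.0557
grip_force: 0.0
roll -0.27 xyz [ 0.148 -8.9    0.254] | tcp [562.2 343.1 165.2] th -169.2 gap 55.7 grip 0.0 t 30.0 F [-0.8  0.3 -0.5] tilt 0.18
```

```bash
python3 -m handwheel '{"deltas":[[0.5,0,-0.4,0,-0.27],[0.5,0.02,-0.9,0,0],[0.5,0.02,-0.95,0,0],[0.5,0.02,-0.95,0,0],[0.5,0.02,-0.95,0,0],[0.5,0.02,-0.95,0,0],[0.5,0.02,-0.95,0,0],[0.5,0.02,-0.95,0,0],[0.5,0,-0.95,0,0],[0.5,0,-0.95,0.2,0],[0.5,0,0,0,0],[0.5,0,0,0,0]]}' 
python3 -c "
from h import *
go(PT['sink'],84)"
```

```text
clock: 31.5
tcp_pos: [0.6374, -0.0047, 0.1543]
orientation: [-0.001, -0.117, 0.993, 0.0]
wrist_force: [-0.3, 0.2, 0.1]
finger_gap: 0.0641
grip_force: 0.0
roll -0.0 xyz [-0.054 -0.006  1.758] | tcp [637.4  -4.7 154.3] th -166.5 gap 64.1 grip 0.0 t 31.5 F [-0.3  0.2  0.1] tilt 0.16
```

```bash
python3 -m handwheel '{"deltas":[[0.5,-0.05,0,0.6,0],[0.5,0,0,0.6,0],[0.5,0,0,0.56,0],[0.5,0,0,0,0],[-0.5,0,0,0,0],[-0.5,0,0,0,0],[-0.5,0,0,0,0],[-0.5,0,0,0,0],[-0.5,0,0,-0.5,0],[-0.5,0,0,-0.9,0],[-0.5,0,0,-0.7,0],[-0.5,0,0,0,0]]}' 50
python3 -c "
from h import *
go(PL['sink'],165)"
```

```text
clock: 33.0
tcp_pos: [0.6417, -0.0048, 0.1717]
orientation: [0.002, -0.117, 0.993, -0.001]
wrist_force: [0.6, -0.3, -2.6]
finger_gap: 0.039
grip_force: 51.6
roll 0.27 xyz [0.366 7.054 0.168] | tcp [641.7  -4.8 171.7] th -166.5 gap 39.0 grip 51.6 t 33.0 F [ 0.6 -0.3 -2.6] tilt 0.27
```

```bash
python3 -m handwheel '{"deltas":[[-0.5,0.04,0.4,0,0.27],[-0.5,0.04,0.8,0,0],[-0.5,0.04,0.9,0,0],[-0.5,0.04,0.9,0,0],[-0.5,0.04,0.9,0,0],[-0.5,0.04,0.9,0,0],[-0.5,0.04,0.9,0,0],[-0.5,0.04,0.8,0.1,0],[-0.5,0.04,0.55,0.1,0],[-0.5,0,0,0,0],[-0.5,0,0,0,0]]}' 
python3 -c "
from h import *
go(PL['sink'],88)"
```

```text
clock: 34.38
tcp_pos: [0.5725, 0.269, 0.1608]
orientation: [-0.0, -0.094, 0.996, -0.0]
wrist_force: [-0.1, 0.5, -2.2]
finger_gap: 0.0387
grip_force: 51.5
roll -0.0 xyz [-0.05   0.007  1.819] | tcp [572.5 269.  160.8] th -169.2 gap 38.7 grip 51.5 t 34.38 F [-0.1  0.5 -2.2] tilt 0.07
```

Then retreat up and toward the robot, clear of the camera's view of the trays.

```bash
python3 -m handwheel '{"deltas":[[-0.5,-0.05,0,0.6,0],[-0.5,0,0,0.6,0],[-0.5,0,0,0.4,0],[-0.5,0,0,0.22,0],[-0.5,0,0,0.02,0],[-0.5,0,0,0,0],[0.35,0,0,0,0],[0.35,0,0,0,0],[0.35,0,0,0,0],[0.35,0,0,-0.5,0],[0.35,0,0,-1,0],[0.35,0,0,-1,0],[0.35,0,-0.8,-0.3,0],[0.35,0.5,-0.9,0,0],[0.35,0.5,-0.9,0,0],[0.35,0.5,-0.9,0,0],[0.35,0.5,-0.9,0,0],[0.35,0.5,-0.9,0,0],[0.35,0,0,0,0],[0.35,0,0,0,0]]}' 
python3 - <<'E'
from h import *
go(PL['sink'],200)
c=cam("top"); P=cloud(c); z=P[...,2]; cv2.imwrite("pics/t9.png",cv2.resize(c["frame"][100:310,160:480,::-1],(800,525),interpolation=cv2.INTER_CUBIC))
m=(P[...,0]>.4)&(P[...,0]<.75)&(abs(P[...,1])<.45)&(z>.022)&(z<.06)
k,l,s,ce=cv2.connectedComponentsWithStats(m.astype(np.uint8))
for i in range(1,k):
    if s[i,4]>60:
        q=l==i; zt=np.percentile(z[q],80); r=rect(c,q,zt); print(ce[i].round(),zt.round(4),r)
        for n,g in PL.items():
            d=np.array(r[:2])-g[:2]
            if np.hypot(*d)<30:
                a=np.radians(g[2]); print("   ",n,"tray err",(d[0]*np.cos(a)+d[1]*np.sin(a)).round(1),(-d[0]*np.sin(a)+d[1]*np.cos(a)).round(1))
E
```

```text
clock: 36.88
tcp_pos: [0.5164, 0.0432, 0.1999]
orientation: [0.0, -0.094, 0.996, 0.0]
wrist_force: [0.6, 0.1, -0.3]
finger_gap: 0.0577
grip_force: 0.0
roll -0.0 xyz [-2.486e+00  5.289e+00 -1.000e-03] | tcp [516.4  43.2 199.9] th -169.2 gap 57.7 grip 0.0 t 36.88 F [ 0.6  0.1 -0.3] tilt 0.03
[352. 194.] 0.0255 (661.6, -87.2, 71.4, 29.2, 6.8)
[437. 215.] 0.0365 (604.4, -330.9, 71.2, 34.6, 17.3)
    control tray err -1.3 2.9
[354. 216.] 0.0261 (601.1, -93.3, 41.5, 33.6, 6.8)
[203. 234.] 0.0295 (560.1, 340.8, 118.3, 34.7, 10.7)
    red tray err -0.7 -0.4
[416. 233.] 0.0291 (553.8, -271.9, 118.1, 35.8, 16.7)
    green tray err -1.4 1.1
[228. 227.] 0.0337 (572.7, 267.3, 59.9, 40.7, 10.7)
    sink tray err -2.1 -2.0
[446. 241.] 0.0315 (528.2, -355.3, 43.9, 41.2, -72.5)
    fan tray err 0.7 1.9
```

View pics/t9.png

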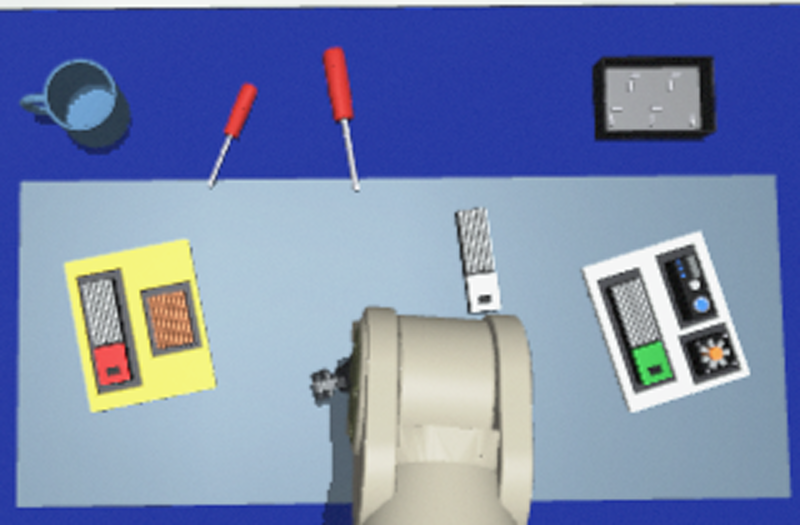

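All five parts are flat in their pockets within about 3 mm (crop: red drive (110,330), sink (170,320), green drive (640,325), control (690,285), fan (713,352)). The silver drive at (478,260) and the screwdriver at (342,115) are unmoved, so I'm handing in.

```bash
python3 -c "
from workcell import hand_in
print(hand_in())"
```

```text
the job is handed in; nothing more can be done
None
```

Both kits are made up and handed in at about 37 s: in the last picture all five parts lay flat and released within about 3 mm of their pocket centres, and the silver-latched drive and the screwdriver had not moved; the hand-in returned no verdict.

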